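Fit the locating pin in the lamp-welding nest

ROBOT

A 6-joint arm with a two-finger parallel gripper is mounted at the origin on the work surface. World frame = base frame: x ahead of the robot, y to its left, z up, the work surface at z = 0. Lengths are in m, angles in rad, forces in N, time in s.
With the tool pointing down it reaches from about 0.275 to 1 m from the base axis. Payload 8.4 kg.
Tool frame: the origin (TCP) lies on the centre line of the jaws, within the pads' length; the fingertips stand 17 mm ahead of it and the grasp point (between the pads) lies 2 mm behind it (bot.tcp_to_tips is the z of the fingertips in the tool frame, in m); z points along the fingers, y is the line along which they close (so a half turn about z gives the same grasp; the last joint's range is limited). The gripper opens to 85 mm and grips with 20 to 120 N. Pads are 22 mm wide; open, the fingers measure 114 mm over their backs; the gripper's body (76 mm by 85 mm) begins 54 mm behind the grasp point. The pads swing forward as they close: fully open they stand 13 mm farther back than shut.
Start: joints at [1.143, 0.353, 1.633, -0, 1.155, -0.002], TCP at [0.258, 0.569, 0.248] pointing down, gripper open.
Joint ranges: [-2.63, 2.63], [-0.92, 2.1], [0.06, 2.66], [-1.3, 4.44], [0, 2.69], [-3.02, 3.02]. Speed limits (rad/s): [2.22, 2.22, 2.79, 3.14, 3.14, 3.14].

INTERFACE

Orientations are given as a unit quaternion [x, y, z, w].
In Python, from workcell import bot, hand, kinematics, get_obs, vision, hand_in gives the robot as it stands. The module is installed in compiled form; this text tells all that it offers. Calls block until the motion is done:
- bot.reach(position, orientation): joint-space move of the TCP to a pose.
- bot.servo_line(position, ori=None, velocity=0.15): straight line of the TCP; ori=None keeps the orientation; velocity is the mean speed in m/s.
- bot.goto_joints(angles): joint-space move.
- hand.move_gripper(opening, strength=None): finger opening in m; strength is the grip in N (None keeps the last); returns when the fingers have stopped.
- bot.dwell(seconds).
- kinematics.solve_ik(position, orientation): joint angles nearest the present ones, or None.
- get_obs(): the state.
- vision.read_camera(name): name is "scene" or "top"; returns a dict with "frame" (400x640x3 uint8, red, green, blue), "intrinsics" (3x3 intrinsics, pixels), "dist" ([k1, k2, p1, p2, k3] as OpenCV has them; the pictures are not rectified), "view" (4x4, takes a point from world to camera coordinates). Camera axes: x right, y down, z forward; pixel columns grow to the right and rows downward; lengths in m; the calibration is good to about 2 mm. A picture is of the moment at which its call begins. There is no depth.
A pose or a line that the arm cannot do raises bot.IKError and nothing moves.
- hand_in(): hands the job in; it is judged then, once.
The state is a dict: "time_s": time; "joint_pos": joint angles; "joint_vel": joint speeds; "joint_efforts": joint torques, N m; "position": TCP position; "orientation": TCP orientation; "wrist_force": force on the tool from outside, world axes, zero at the start; "ft_torque": the same for the moment, N m; "gripper_width": finger opening in m; "grip_force": force on a finger pad.
Only numpy, scipy, OpenCV 4.12 (cv2) and the standard library are available. Lean on these libraries where they do the work, as an engineer would, in place of code of your own. Each camera call takes 0.05 s, during which the arm holds its last target. There are 200 camera calls.

TASK

Set up the welding nest for the next lamp: take the locating pin with the pointed nose out of the rack, and put its shank down through the round window in the nest's cover plate into the blind bore underneath, until its collar lies fully home, flat on the cover plate; then let go of it. The bore cannot be seen: feel for it by sweeping the tip over the face below the window with a light push, and never let the pin press on the nest with more than 40 N. Leave the other two pins standing in the rack.

Things in the scene. Friction and masses are not known exactly. Their poses are not given: they have to be found in the camera images.
- pin: the pin to fit: plain steel, 0.18 to 0.25 kg, 89 mm long, upright in a rack hole at the start. Origin at the centre of its tip, z along its axis to the nose. From the tip: shank 12 mm in diameter to 38 mm (tapered to 10 mm over its first 2 mm); collar 50 mm in diameter, 38 to 43 mm; round grip 20 mm in diameter, 43 to 77 mm; cone-shaped nose, 8 mm wide at 89 mm
- pin_flat: another pin, to be left in the rack: same steel and shank, collar 34 mm in diameter, flat-topped round grip 20 mm in diameter, 73 mm long in all. Origin at the tip, z up
- pin_square: another pin, to be left in the rack: same steel and shank, collar 34 mm in diameter, square grip 18 mm wide, 73 mm long in all. Origin at the tip, z up
- rack: fixed aluminium block, 230 mm along its x, 66 mm along its y, 45 mm high, with 15 mm holes on its middle line at x = -75, 0 and 75 mm; the pins hang in them in any order, collars resting on its top. Origin at the centre of its underside, z up
- nest: fixed aluminium welding nest, 190 mm along its x, 360 mm along its y. Origin at the centre of the underside, z up. The rectangular steel cover plate in the middle has its top at 120 mm; beside it, more than 60 mm from the window's centre along y, curved rims stand up to 136 mm and two back stops to 165 mm
- window (a point): centre of the round window, 30 mm in diameter, in the cover plate (20 mm thick), at the level of the plate's top; axes as the nest's, z up. With the pin fully home its collar lies on the cover plate and its tip is 38 mm below this point
- face (a point): point 20 mm below the window's centre, on the level steel face of the eccentric locator under the cover (clamped fast, rigid). In this face is an upright blind bore, 13.2 mm in diameter, 24 mm deep; its centre lies 4.5 to 7.5 mm from this point, in any direction, not measured. A dust plug flush with the face hides it and yields to the tip on a light spring (under 1 N, less than the pin's weight)
Not all that is in view belongs to the job. What is shaped like the pin but green or purple is not meant.

How it is judged:
On the way, in this order (a step that is already met when the one before it is completed fails the run):
1. the pointed pin has been lifted clear out of the rack (z of pin in the frame of rack above 0.05 m), for 0.1 s.
2. the pin's tip is in the window, below the top of the cover plate (z of pin in the frame of window below -0.005 m and horizontal distance between pin and window below 0.012 m), for 0.1 s.
At the end, for the whole second after the job is handed in: the pointed pin stands upright (within 0.06 rad), at rest and released in the bore, fully home: tip at least 36 of 38 mm below the cover plate's top and within 12 mm of the window's centre; the other two pins are still in their rack holes (moved less than 15 mm) (z of pin in the frame of window below -0.036 m and horizontal distance between pin and window below 0.012 m and angle between pin's own z axis and vertical below 0.06 rad and linear speed of pin below 0.02 m/s and distance of each of pin_flat, pin_square from where it was at the start of the episode below 0.015 m); the robot touches nothing.
It fails at once if the pin presses on the nest with more than 40 N (contact force between pin and nest above 40 N).
It fails at once if one of the other two pins is taken or knocked out of place (moved more than 15 mm) (distance of any of pin_flat, pin_square from where it was at the start of the episode above 0.015 m).
It also fails if it takes over 64 s, if anything falls off the work surface, if the arm or the gripper's body presses on something with over 40 N, if the wrist force passes 120 N, or if a joint passes its speed limit or range.

## Working session

There is one attempt and no reset: what is moved stays moved. The work goes in short steps, each a Python script; the robot and the scene stay as the last script left them, time stands still between calls to the robot, and variables do not carry over. Pictures are saved under pics/ and viewed, at most 10 in all, crops included, and the job is handed in when it is done.

```bash
mkdir -p pics; python3 - <<'E'
from workcell import bot,hand,get_obs,vision
import cv2,numpy as np
for n in("scene","top"):
    r=vision.read_camera(n); cv2.imwrite(f"pics/{n}0.png",r["frame"][...,::-1])
    print(n,r["intrinsics"].tolist(),np.round(r["dist"],4),np.round(r["view"],3).tolist())
o=get_obs();print(o["time_s"],o["orientation"],o["wrist_force"],bot.tcp_to_tips)
E
```

```text
scene [[459.80277316588405, 0.0, 324.95057461668165], [0.0, 459.80277316588405, 195.66911746279118], [0.0, 0.0, 1.0]] [-0.1255  0.      0.      0.      0.    ] [[0.432, 0.902, -0.012, -0.322], [0.699, -0.343, -0.628, -0.319], [-0.57, 0.263, -0.778, 1.356], [0.0, 0.0, 0.0, 1.0]]
top [[519.9499964632906, 0.0, 312.03421335664547], [0.0, 519.9499964632906, 195.44868727246833], [0.0, 0.0, 1.0]] [-0.0662  0.      0.      0.      0.    ] [[-0.004, -1.0, -0.003, 0.077], [-0.988, 0.005, -0.154, 0.605], [0.154, 0.002, -0.988, 0.827], [0.0, 0.0, 0.0, 1.0]]
0.1 [ 2.11289301e-01  9.77423356e-01 -6.26738236e-04 -1.47744042e-04] [ 0.25778901 -0.22742605 -0.63303497] 0.017
```

View pics/scene0.png

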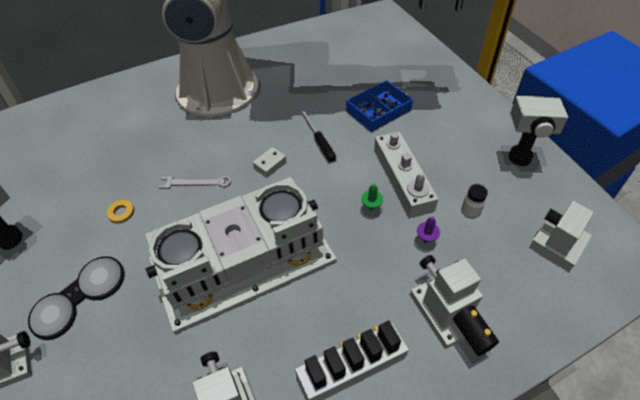

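View pics/top0.png

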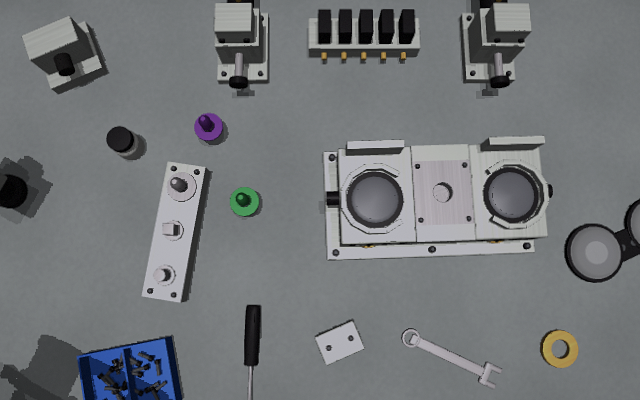

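The scene and top views agree. In the top view the candidates are the rack pins at (180,185) wide collar and tapered nose, (172,229) square grip and (164,275) small flat top, plus the green decoy at (245,200) and the purple one at (208,127). I choose the one at (180,185). The window is at about (442,192) in the top view and (233,229) in the scene view. I'll check this in a close crop.

```bash
cat > h.py <<'E'
import cv2,numpy as np
from workcell import bot,hand,get_obs,vision,kinematics,hand_in
def ray(r,uv):
    p=cv2.undistortPoints(np.array([[uv]],float),np.array(r["intrinsics"]),np.array(r["dist"]))[0,0]
    V=np.array(r["view"]);R,t=V[:3,:3],V[:3,3]
    d=R.T@np.array([p[0],p[1],1]);return -R.T@t,d/np.linalg.norm(d)
def onplane(r,uv,z):
    c,d=ray(r,uv);return c+d*(z-c[2])/d[2]
def proj(r,P):
    V=np.array(r["view"]);return cv2.projectPoints(np.array(P,float).reshape(-1,1,3),cv2.Rodrigues(V[:3,:3])[0],V[:3,3],np.array(r["intrinsics"]),np.array(r["dist"]))[0][:,0]
def tri(a,ua,b,ub):
    A=0;B=0
    for r,u in((a,ua),(b,ub)):
        c,d=ray(r,u);M=np.eye(3)-np.outer(d,d);A=A+M;B=B+M@c
    return np.linalg.solve(A,B)
E
python3 - <<'E'
from h import *
T=vision.read_camera("top");S=vision.read_camera("scene")
a=T["frame"];s=S["frame"]
def crop(f,x,y,w,h,k):return cv2.resize(f[y:y+h,x:x+w],None,fx=k,fy=k,interpolation=cv2.INTER_CUBIC)
c1=crop(a,140,160,75,60,5);c2=crop(a,410,165,75,60,5);c3=crop(s,370,130,75,90,5)[:300+150,:];c4=crop(s,195,195,75,60,5)
top=np.hstack([c1,c2]);bot_=np.hstack([crop(s,390,155,75,55,5),crop(s,195,200,75,55,5)])
cv2.imwrite("pics/crop.png",np.vstack([top,bot_])[...,::-1])
print("win top plane",onplane(T,(442,192),.12),onplane(S,(233,229),.12),tri(T,(442,192),S,(233,229)))
for i,uv in enumerate([(180,185),(172,229),(164,275)]):print(onplane(T,uv,.05))
# rack outline: bright mask in top
g=cv2.cvtColor(a,cv2.COLOR_RGB2GRAY);m=(g>175).astype(np.uint8)
for c in cv2.findContours(m,0,2)[0]:
    if cv2.contourArea(c)>800:
        print(cv2.minAreaRect(c))
E
```

```text
win top plane [ 0.59830785 -0.1265747   0.12      ] [ 0.59602399 -0.12494814  0.12      ] [ 0.59796062 -0.12548836  0.12285994]
[0.6235692  0.29707578 0.05      ]
[0.54917606 0.30798811 0.05      ]
[0.47318838 0.31876779 0.05      ]
((339.3189697265625, 342.57757568359375), (28.62480354309082, 40.0484619140625), 66.80140686035156)
((430.0, 234.5), (47.0, 206.0), 90.0)
((445.5, 223.0), (57.0, 34.0), 0.0)
((173.2562713623047, 231.25927734375), (38.22606658935547, 137.86087036132812), 10.954063415527344)
((376.4800109863281, 195.00079345703125), (92.92568969726562, 72.10234069824219), 87.70938873291016)
((493.25335693359375, 190.4127655029297), (92.52043151855469, 40.45602798461914), 85.03025817871094)
```

View pics/crop.png

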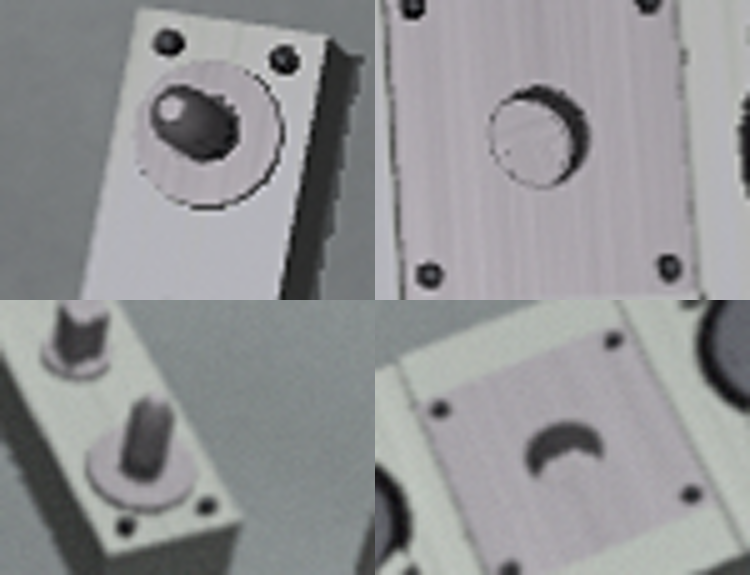

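The crop confirms the choice: the pin at top (181.6,186.6) has a 50 mm collar and a cone nose. The window centre is at about (442.6,192.2) in top and (233,230.4) in scene. Next I'll compute positions and grasp with the fingers closing along world x.

```bash
python3 - <<'E'
from h import *
T=vision.read_camera("top");S=vision.read_camera("scene")
print("pin",onplane(T,(181.5,186.5),.05),onplane(S,(417.7,188.3),.05))
print("win",onplane(T,(442.5,192.1),.12),onplane(S,(232.8,230.4),.12))
# nest yaw from the cover screws (top crop)
sc=lambda x,y,ox,oy:(ox+(x+.5)/5-.5,oy+(y+.5)/5-.5)
P=[onplane(T,sc(x-375,y,410,165),.12) for x,y in((413,8),(648,3),(430,275),(670,268))]
print(np.round(P,4).tolist(),np.mean(P,0))
for q in([.7071068,.7071068,0,0],[-.7071068,.7071068,0,0]):
    for p in([.622,.2955,.13],[.598,-.1255,.2]):print(kinematics.solve_ik(p,q))
E
```

```text
pin [0.62098672 0.29443046 0.05      ] [0.62204466 0.29390458 0.05      ]
win [ 0.59814802 -0.12734631  0.12      ] [ 0.59901174 -0.12636367  0.12      ]
[[0.6391, -0.0895, 0.12], [0.6405, -0.1633, 0.12], [0.5557, -0.0918, 0.12], [0.5574, -0.1661, 0.12]] [ 0.59816597 -0.12768166  0.12      ]
[ 4.41335666e-01  5.67214713e-01  1.57734379e+00 -4.44089210e-16
  9.97034150e-01  4.41335666e-01]
[-2.09318947e-01  3.80057326e-01  1.70945684e+00 -4.44089210e-16
  1.05207849e+00 -2.09318947e-01]
[ 4.41335666e-01  5.67214713e-01  1.57734379e+00 -4.44089210e-16
  9.97034150e-01 -2.70025699e+00]
[-2.09318947e-01  3.80057326e-01  1.70945684e+00 -4.44089210e-16
  1.05207849e+00  2.93227371e+00]
```

```bash
python3 - <<'E'
from h import *
q=[.70710678,.70710678,0,0];p=[.6215,.2942]
hand.move_gripper(.05,80)
bot.reach([*p,.17],q)
bot.servo_line([*p,.072],velocity=.08)
o=get_obs();print(o["time_s"],o["position"],o["wrist_force"])
hand.move_gripper(.0,80)
o=get_obs();print(o["time_s"],o["gripper_width"],o["grip_force"],o["wrist_force"],o["position"])
bot.servo_line([*p,.10],velocity=.08)
bot.servo_line([*p,.20],velocity=.15)
o=get_obs();print(o["time_s"],o["gripper_width"],o["wrist_force"],o["position"])
T=vision.read_camera("top");S=vision.read_camera("scene")
f=lambda F,u,v:cv2.resize(F["frame"][v-60:v+60,u-75:u+75],None,fx=2.6,fy=2.6)
cv2.imwrite("pics/g.png",np.hstack([f(T,190,190),f(S,420,160)])[...,::-1])
E
```

```text
3.8083 [0.62191748 0.29438242 0.07263968] [ 0.0619894  -0.61645474 -0.10017518]
4.2 0.01812157053400699 78.62020400119945 [-0.92909176 -0.69507977  6.10306646] [0.62177663 0.29435849 0.07270155]
5.5167 0.017709287844369627 [-0.20299591 -0.33132697 -3.20143355] [0.62091283 0.29390438 0.19891831]
```

View pics/g.png

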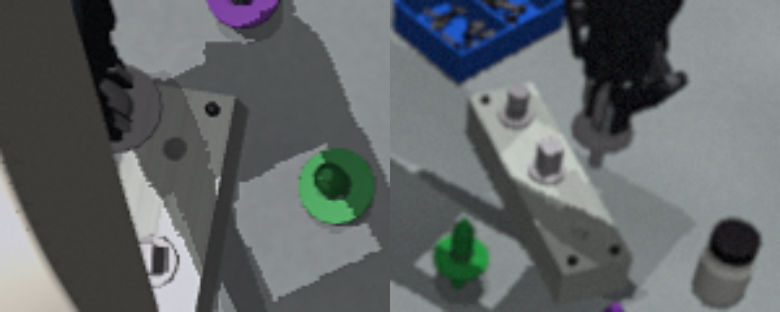

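The pin is held upright and the other two still stand in the rack: scene panel at (518,105) and (550,160). Now to the window and a light touch-down.

```bash
cat >> h.py <<'E'
def F(n=3):
    a=[]
    for _ in range(n): bot.dwell(.02);a.append(get_obs()["wrist_force"])
    return np.mean(a,0)
E
python3 - <<'E'
from h import *
q=[.70710678,.70710678,0,0];w=[.5985,-.127]
bot.servo_line([.6215,.2942,.26],velocity=.2)
bot.reach([*w,.26],q)
bot.servo_line([*w,.205],velocity=.15)
bot.dwell(.2);o=get_obs();print(o["time_s"],o["position"],o["wrist_force"])
T=vision.read_camera("top");S=vision.read_camera("scene")
f=lambda F,u,v:cv2.resize(F["frame"][v-60:v+60,u-75:u+75],None,fx=2.6,fy=2.6)
cv2.imwrite("pics/w.png",np.hstack([f(T,442,190),f(S,233,215)])[...,::-1])
E
```

```text
8.3417 [ 0.59925172 -0.12704245  0.20625492] [-0.02972958  0.20399055 -3.29428359]
```

View pics/w.png

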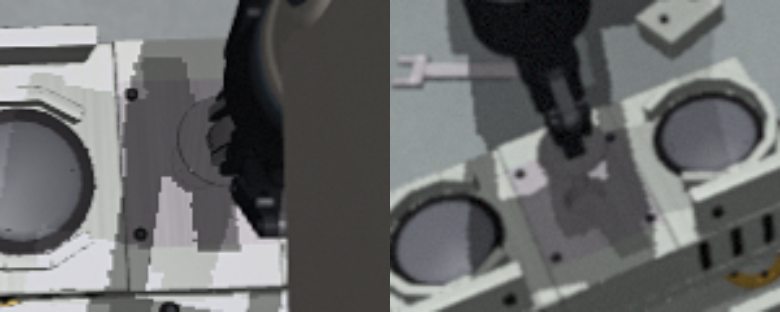

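The pin hangs over the window, with the collar at about (215,145) in the top panel and nothing in the way. Descending until light contact.

```bash
python3 - <<'E'
from h import *
w=[.5985,-.127]
bot.servo_line([*w,.174],velocity=.08)
f0=F(8);np.save("f0.npy",f0);print(get_obs()["time_s"],get_obs()["position"],f0)
z=.174
while z>.155:
    z-=.0006;bot.servo_line([*w,z],velocity=.02)
    f=F(2)-f0
    if abs(f).max()>1:print(round(z,4),get_obs()["position"].round(5),f.round(2))
    if np.linalg.norm(f)>5:break
o=get_obs();print(z,o["time_s"],o["position"],f)
E
```

```text
9.1083 [ 0.598815   -0.12706531  0.17430256] [ 0.09881431 -0.10738923 -1.9626616 ]
0.165 [ 0.5987  -0.12705  0.16558] [-1.6   0.63  7.9 ]
0.16500000000000015 13.3583 [ 0.59870071 -0.12704889  0.16557713] [-1.60419474  0.63237756  7.90028752]
```

Contact comes at TCP z = 0.1656, which matches the face height. Now the sweep: rings around the estimated centre with a light push.

```bash
python3 - <<'E'
from h import *
f0=np.load("f0.npy");c=np.array([.5985,-.127]);z=.1650;zc=.1656;found=None
log=[];mx=0
def go(p,z):
    bot.servo_line([*p,z],velocity=.03);f=F(1)-f0;return f,get_obs()
for r in(5.3,6.7):
    n=int(np.ceil(2*np.pi*r/1.3))
    for k in range(n):
        a=2*np.pi*k/n;p=c+r*1e-3*np.array([np.cos(a),np.sin(a)])
        if k==0:   # radial move in small steps
            s=get_obs()["position"][:2]
        f,o=go(p,z);mx=max(mx,np.linalg.norm(f));log.append((r,k,*f.round(1),round(o["position"][2]*1e3,2)))
        if np.hypot(*f[:2])>12 or f[2]>20: print("high",log[-1]);z+=.0004
        elif f[2]>9:z+=.0001
        elif f[2]<3.5:
            zt=z
            for _ in range(5):
                zt-=.0004;f,o=go(p,zt)
                if f[2]>5:break
            print("low",r,k,f.round(1),o["position"].round(5))
            if o["position"][2]<zc-.0011: found=p;z=zt;break
            z=zt
        if o["time_s"]>40:break
    if found is not None or o["time_s"]>40:break
for l in log[::3]:print(*l)
print(log[-1],found,z,o["time_s"],o["position"],f,mx)
E
```

```text
low 5.3 16 [-3.3  1.2  1.9] [ 0.59436 -0.13043  0.16336]
5.3 0 -5.3 -0.0 11.0 165.56
5.3 3 0.2 -4.2 7.4 165.56
5.3 6 3.0 -0.7 6.9 165.59
5.3 9 4.1 1.8 8.0 165.55
5.3 12 2.4 3.4 8.8 165.5
5.3 15 1.3 5.8 9.0 165.3
(5.3, 16, np.float64(0.1), np.float64(-0.1), np.float64(-0.2), np.float64(164.59)) [ 0.59453289 -0.13051455] 0.1633999999999999 19.3 [ 0.59436201 -0.13043221  0.16335536] [-3.25933258  1.22287516  1.86921207] 12.210192257202575
```

The tip dropped in on ring 5.3, point 16. Now lowering it while yielding to the side force.

```bash
python3 - <<'E'
from h import *
f0=np.load("f0.npy");p=np.array([.59453,-.13051]);z=.1634;stuck=0
f=F(2)-f0
for i in range(60):
    p=p+np.clip(f[:2]*6e-5,-.0004,.0004)
    if f[2]<8: z-=.0010 if f[2]<4 else .0004
    elif f[2]>14: z+=.0004
    bot.servo_line([*p,z],velocity=.03);f=F(1)-f0;o=get_obs()
    if i%3==0 or f[2]>6:print(i,p.round(5),round(z,4),o["position"].round(5),f.round(1))
    stuck=stuck+1 if f[2]>=8 else 0
    if stuck>=5 or o["time_s"]>45 or np.linalg.norm(f)>25:break
print(o["time_s"],o["position"],f,o["ft_torque"])
E
```

```text
0 [ 0.5943  -0.13046] 0.1624 [ 0.59427 -0.13043  0.16225] [-2.5  1.5  0.1]
3 [ 0.59392 -0.13023] 0.1594 [ 0.59405 -0.13027  0.15936] [-0.6  0.3 -0.4]
6 [ 0.59378 -0.13025] 0.1564 [ 0.5939  -0.13031  0.15637] [-0.7 -0.6  0.3]
9 [ 0.59377 -0.13026] 0.1534 [ 0.59375 -0.13025  0.15332] [-0.8 -0.1 -0.1]
12 [ 0.59373 -0.13024] 0.1504 [ 0.59369 -0.13024  0.15032] [-0.5  1.2  0.1]
15 [ 0.59369 -0.13021] 0.1474 [ 0.59381 -0.13024  0.14769] [-0.7 -0.4  5. ]
16 [ 0.59365 -0.13023] 0.147 [ 0.59386 -0.13023  0.1477 ] [-3.1  0.9  8.7]
17 [ 0.59346 -0.13017] 0.147 [ 0.5938  -0.13024  0.14767] [-1.  -0.1  8.1]
18 [ 0.59341 -0.13018] 0.147 [ 0.59381 -0.13023  0.14766] [-0.6  0.5  7.4]
19 [ 0.59337 -0.13015] 0.1466 [ 0.5938  -0.13024  0.14764] [-1.8  0.7 10.8]
20 [ 0.59326 -0.13011] 0.1466 [ 0.59383 -0.13023  0.14766] [-2.6  1.5 10.9]
21 [ 0.59311 -0.13002] 0.1466 [ 0.59383 -0.13025  0.1477 ] [-1.6 -0.1 10. ]
22 [ 0.59301 -0.13003] 0.1466 [ 0.59379 -0.13022  0.14765] [-1.2  0.8  9.8]
23 [ 0.59293 -0.12998] 0.1466 [ 0.59379 -0.13023  0.14766] [-0.9  0.5  9. ]
25.7333 [ 0.59378869 -0.13022851  0.14766318] [-0.9130988   0.52446948  8.96369638] [0.02112284 0.26091303 0.01569546]
```

It is home: TCP z 0.1477, as predicted, with a solid stop. Relieve, release and retreat.

```bash
python3 - <<'E'
from h import *
bot.servo_line([.5938,-.1302,.1472],velocity=.02)
hand.move_gripper(.045)
o=get_obs();print(o["time_s"],o["gripper_width"],o["wrist_force"],o["position"])
bot.servo_line([.5938,-.1302,.26],velocity=.1)
bot.reach([.40,.05,.32],[.70710678,.70710678,0,0]);bot.dwell(.3)
T=vision.read_camera("top");S=vision.read_camera("scene")
f=lambda F,u,v:cv2.resize(F["frame"][v-60:v+60,u-75:u+75],None,fx=2.6,fy=2.6)
cv2.imwrite("pics/end.png",np.hstack([f(T,442,190),f(S,233,215)])[...,::-1])
cv2.imwrite("pics/endfull.png",S["frame"][...,::-1])
# expected collar-top outline if home
print(proj(T,[[.5938,-.1302,.125]]),proj(S,[[.5938,-.1302,.125],[.5938,-.1302,.171]]),get_obs()["time_s"],get_obs()["wrist_force"])
E
```

```text
26.3583 0.045081432968315696 [0.83984751 0.51917672 0.13732697] [ 0.59379832 -0.13017748  0.14702115]
[[445.26200105 194.36888053]] [[229.64474407 227.64833919]
 [225.33944876 213.46474916]] 29.0917 [-0.58883747  0.05749575 -0.72565243]
```

View pics/end.png

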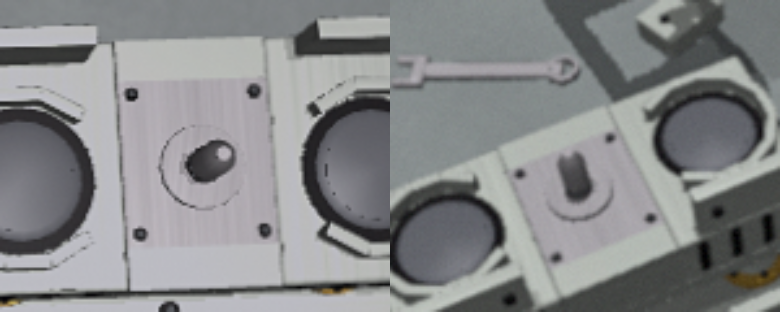

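View pics/endfull.png

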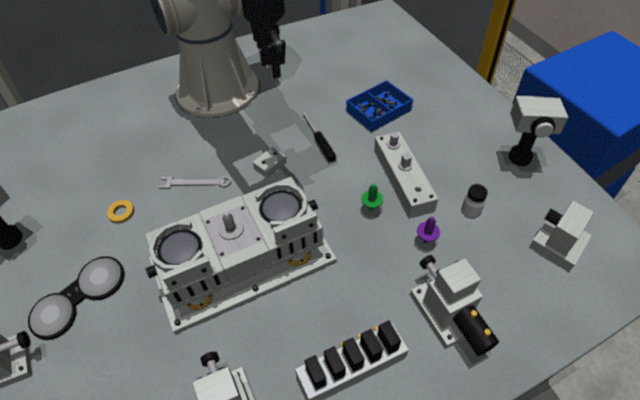

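The collar lies flat on the cover plate, with the pin upright at scene (229,227). The arm is clear, and both other pins are still in the rack at (393,141) and (406,161).

```bash
python3 -c "
from workcell import hand_in
print(hand_in())"
```

```text
the job is handed in; nothing more can be done
None
```

The pointed pin is fully home in the bore with its collar flat on the cover plate and released; the other two pins still stand in the rack, and I handed the job in at about 29 s (no verdict was returned).

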